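# Set the microscope stand's stop screw to the setting block

## Robot

A 6-joint arm with a two-finger parallel gripper is mounted at the origin on the work surface. World frame = base frame: x ahead of the robot, y to its left, z up, the work surface at z = 0. Lengths are in m, angles in rad, forces in N, time in s.
With the tool pointing down it reaches from about 0.15 to 0.775 m from the base axis. Payload 6.1 kg.
Tool frame: the origin (TCP) lies on the centre line of the jaws, within the pads' length; the fingertips stand 11 mm ahead of it and the grasp point (between the pads) lies 8 mm behind it; z points along the fingers, y is the line along which they close (so a half turn about z gives the same grasp; the last joint's range is limited). The gripper opens to 85 mm and grips with 20 to 120 N. Pads are 22 mm wide; open, the fingers measure 114 mm over their backs; the gripper's body (76 mm by 85 mm) begins 54 mm behind the grasp point. The pads swing forward as they close: fully open they stand 13 mm farther back than shut.
Start: joints at [1.284, 0.126, -0.04, 1.405, 0, 1.571], TCP at [0.149, 0.504, 0.205] pointing down, gripper open.
Joint ranges: [-2.72, 2.72], [-0.95, 1.95], [-1.27, 1.35], [-1.78, 2.02], [-1.46, 1.47], [-3.14, 3.14]. Speed limits (rad/s): [2.39, 2.39, 3.01, 3.14, 3.14, 3.14].

## Interface

Orientations are given as a unit quaternion [w, x, y, z].
In Python, from station import sense, camera, hand_in, masks_of, landmark_of gives the robot as it stands. The module is installed in compiled form; this text tells all that it offers.
- The arm moves only by the shell command python3 -m inch 'ROWS' [FORCE]. ROWS is JSON, one flat list of numbers, 7 for each row, row after row: the closure, from 0 (fully open) to 1 (shut), then the shift along the tool's x, y, z in cm, then the turn, a rotation vector about the tool's x, y, z in degrees. A call has 1 to 5 rows; each row shifts and turns the commanded pose from where the row before left it, along the tool's axes as they then stand; what a row does not reach is not made up. A row lasts 1/12 s, in which the tool goes at most 41.7 mm and 7.16 degrees, less where a joint would pass 70% of its speed; a pose out of reach is approached as far as the arm can. A call with a gripper value outside its range is refused whole. The fingers move at their own pace and stop on an object; FORCE is the grip in N (left out, the last holds). Time passes only in rows, so rows that do not move let the fingers close. It gives the time, the measured TCP pose, the force, the opening and the grip force at its end, in the units of the state.
- sense(): the state, without advancing time (a new reading comes with each control period).
- camera(name): name is "scene" or "top"; returns a dict with "color" (400x640x3 uint8, red, green, blue), "intrinsics" (3x3 intrinsics, pixels), "k1" (the pictures are not rectified: a ray, as slopes to the right and down, at radius r is drawn at 1 + k1 r^2 times it, then the intrinsics apply), "rvec" (rotation vector, rad) and "tvec" (3), from world to camera coordinates, as OpenCV has them. Camera axes: x right, y down, z forward; pixel columns grow to the right and rows downward; lengths in m; the calibration is good to about 2 mm. A picture is of the moment at which its call begins. There is no depth.
- hand_in(): hands the job in; it is judged then, once.
Trained networks look in a picture, given as the dict that the camera call returned (one of the last four; its "shot" number tells which), for a name from the list of things; names that differ only in an ending like _2 or _b are one class to them, and where a whole thing is asked for, a point or a joint stands for the part that bears it (a point fixed in the world has none). Each returns a list of dicts, best first, with "confidence" (0 to 1); they miss things now and then, are a little off and sometimes report something else, mostly with a low value. They report only what shows in the picture. A call takes as long as a camera call. They do not tell look-alikes from the thing itself.
- masks_of(picture, query): "pixels" (400x640 bool, what is visible of it) and "extent" ([centre column, centre row, width, height] in pixels, round what is visible of it).
- landmark_of(picture, query): "position" ([column, row] in pixels: a listed point, or the origin of a listed thing).
The state is a dict: "time": time; "joints": joint angles; "qd": joint speeds; "joint_efforts": joint torques, N m; "ee_pos": TCP position; "orientation": TCP orientation; "wrist_force": force on the tool from outside, world axes, zero at the start; "wrist_torque": the same for the moment, N m; "opening": finger opening in m; "grasp_force": force on a finger pad.
Only numpy, scipy, OpenCV 4.12 (cv2) and the standard library are available. Lean on these libraries where they do the work, as an engineer would, in place of code of your own. Each camera call takes 0.05 s, during which the arm holds its last target. There are 200 camera calls.

## Task

Take the hex nut driver from the rack, fit it down over the stop screw's hex head and turn the screw clockwise until the setting block, which already lies under the screw's nose, just drags: a light nip, not a hard one. Then draw the block by its handle about 20 mm straight out towards the front to prove the drag, and leave it there lightly nipped, with the driver left standing on the screw and the other things where they were.

Things in the scene. Friction and masses are not known exactly. Their poses are not given: they have to be found in the camera images.
- base: Dark steel base plate of the stand, fixed, 100 x 135 x 20 mm. Origin on its underside, directly under the stop screw's axis; the plate spans x -50..50, y -50..85 mm; z up. The stand's front is its -x side, roughly towards the robot. Underside on the bench (z = 0).
- gantry: White fixed arm over the base, same frame as base. Pillar at y 50..82, x -25..25 mm; from it a flat plate (84 to 104 mm above the bench) covers x -60..32, y -26..26 mm and hangs over the block and the inner part of its handle, so the handle is gripped with the tool leaned back to the front 30 to 45 degrees, reaching in under the plate. The stop screw runs upright through the plate.
- stop_axis (a point): Point on the steel stop screw's axis, 110 mm above the bench, on top of the plate's boss. Above it the screw's hex head: 20 mm across flats, 16 mm tall, top chamfered, top face 134 to 138 mm above the bench at the start (not measured), hex turned at any angle. Clockwise from above lowers the screw 1.59 mm per rad (10 mm a turn); stiff (0.04 N m), stays put.
- nip_point (a point): Fixed point on the screw's axis at the height of the block's top, 50 mm above the bench. The screw's brass nose, 11 mm across, hangs over it: its face is 82 mm below the head's top face when free. It is sprung into the screw, 8 mm travel: once on the block the nip grows 3 N per mm of feed (4.8 N per rad). 1 to 8 N is 'just drags' (aim at 4 to 5); over 15 N is a jam.
- driver_grip (a point): Hex nut driver, loose, 105 mm tall, 90 g, standing socket-down in one of the rack's holes: the one with a round fluted black handle 28 mm across. Point on its axis at mid grip, 78 mm above its foot; z up the driver. The handle spans 45 to 105 mm above the foot; below it a 12 mm shaft, then the steel socket (32 mm over corners, 20 mm tall).
- driver_foot (a point): Centre of the driver's open lower end, z up. Its hex socket is 21.5 mm across flats, 14 mm deep, 0.75 mm clear of the head all round: it goes on when within about 8 degrees of the hex (every 60 degrees), else it sits on top of the head; once on, 8 degrees of play either way. Let go, it stands on the head by itself.
- block_handle (a point): Setting block, loose, plain metal, 0.15 to 0.3 kg, on the base under the nose: slab 85 x 26 x 30 mm tall (top 50 mm above the bench) with a handle 12 mm wide, 14 mm tall, sticking out 52 mm to the front. Point on the handle's centre line 14 mm from its end, 40 mm above the bench; front is -x, z up. At the start it is about 83 mm in front of the screw's axis; the slab reaches 40 mm behind the axis.
- block: The same setting block: origin on its underside, 83 mm behind block_handle along x and 20 mm below it; same axes. The drag felt at the handle under a light nip is a few newtons more than for the free block.
- driver: The same driver: origin at its foot, axes as driver_foot.
- rack: White fixed rack, 200 x 60 x 40 mm tall, three 35 mm holes in a row along its x at -65, 0, 65 mm, 30 mm deep (floor 10 mm above the bench). Origin at its underside's centre. Tools in it are best gripped across the row (along its y).
- stubby: Bystander in the rack: short fat black-handled tool, 36 mm across, 75 mm tall; origin at its foot.
- pinvise: Bystander in the rack: slender steel pin vise, 13 mm across, 120 mm tall; origin at its foot.
- marker: Bystander: marker pen lying along its x on the bench, 130 mm long, 14 mm across.
- slidebox: Bystander: cardboard slide box 80 x 35 x 30 mm tall.
- amber: Bystander: amber glass jar, 84 mm across, 130 mm tall.
- beaker: Bystander: glass beaker, 64 mm across, 85 mm tall.
- dish: Bystander: covered glass dish, 90 mm across, 16 mm tall.
Things that resemble listed ones, but are neither listed nor needed, are in the scene too. Several things have the shape of the base; the one meant has the colours described above.

How it is judged:
By the outcome, as a careful person would: the job done as asked, in the order asked, and still so for the second after the job is handed in, with the robot touching nothing.
It also fails if it takes over 72 s, if anything falls off the work surface, if the arm or the gripper's body presses on something with over 40 N, if the wrist force passes 120 N, or if a joint passes its speed limit or range.

## Working session

There is one attempt and no reset: what is moved stays moved. The work goes in short steps, Python scripts to look and compute and a shell command to move; the robot and the scene stay as the last step left them, time stands still between calls to the robot, and variables do not carry over. Pictures are saved under pics/ and viewed, at most 10 in all, crops included, and the job is handed in when it is done.

```bash
mkdir -p pics; cat > h.py <<'E'
import numpy as np, cv2
from scipy.spatial.transform import Rotation as R
from station import sense, camera, hand_in, masks_of, landmark_of
def ray(p,uv):
    K=np.array(p['intrinsics']);d=np.array([(uv[0]-K[0,2])/K[0,0],(uv[1]-K[1,2])/K[1,1]])
    s=d.copy()
    for _ in range(20): s=d/(1+p['k1']*(s@s))
    M=cv2.Rodrigues(np.array(p['rvec'],float))[0];t=np.array(p['tvec'],float).ravel()
    v=M.T@np.array([s[0],s[1],1]);return -M.T@t, v/np.linalg.norm(v)
def atz(p,uv,z):
    o,v=ray(p,uv);return o+v*(z-o[2])/v[2]
def tri(rs):
    A=sum(np.eye(3)-np.outer(v,v) for o,v in rs);b=sum((np.eye(3)-np.outer(v,v))@o for o,v in rs)
    return np.linalg.solve(A,b)
def proj(p,X):
    M=cv2.Rodrigues(np.array(p['rvec'],float))[0];c=M@np.array(X)+np.array(p['tvec'],float).ravel()
    s=c[:2]/c[2];s=s*(1+p['k1']*(s@s));K=np.array(p['intrinsics']);return np.array([K[0,0]*s[0]+K[0,2],K[1,1]*s[1]+K[1,2]])
def save(p,n,box=None,f=1):
    im=p['color'][:,:,::-1]
    if box: im=im[box[1]:box[3],box[0]:box[2]]
    cv2.imwrite('pics/'+n,cv2.resize(im,None,fx=f,fy=f,interpolation=cv2.INTER_CUBIC))
E
python3 - <<'E'
from h import *
np.set_printoptions(precision=4,suppress=True)
ps={n:camera(n) for n in('scene','top')}
save(ps['scene'],'s0.png');save(ps['top'],'t0.png')
for n in ps:
    p=ps[n];print(n,'cam',ray(p,(320,200))[0],p['k1'])
    for q in ['base','gantry','stop_axis','nip_point','driver_grip','driver_foot','block_handle','rack','stubby','pinvise','marker','slidebox','amber','beaker','dish']:
        print(n,q,[(np.round(d['position']).tolist(),round(d['confidence'],2)) for d in landmark_of(p,q)[:4]])
print(sense())
E
```

```text
scene cam [ 1.3129 -0.4154  0.7986] -0.014894348077983656
scene base [([317.0, 201.0], 0.83), ([379.0, 250.0], 0.74), ([353.0, 161.0], 0.69)]
scene gantry []
scene stop_axis [([378.0, 214.0], 0.56)]
scene nip_point [([374.0, 232.0], 0.9)]
scene driver_grip [([202.0, 239.0], 0.9)]
scene driver_foot [([352.0, 218.0], 0.65), ([206.0, 260.0], 0.63)]
scene block_handle [([355.0, 216.0], 0.81)]
scene rack [([214.0, 281.0], 0.92)]
scene stubby [([216.0, 278.0], 0.51)]
scene pinvise [([224.0, 295.0], 0.84)]
scene marker [([256.0, 243.0], 0.68)]
scene slidebox [([416.0, 213.0], 0.55)]
scene amber [([454.0, 252.0], 0.64), ([375.0, 250.0], 0.2)]
scene beaker [([402.0, 198.0], 0.91)]
scene dish [([350.0, 321.0], 0.75), ([214.0, 281.0], 0.65)]
top cam [0.458  0.0354 1.0813] 0.02781303626898996
top base [([296.0, 239.0], 0.73), ([284.0, 145.0], 0.69), ([217.0, 293.0], 0.61), ([205.0, 204.0], 0.52)]
top gantry [([282.0, 148.0], 0.9), ([214.0, 172.0], 0.22)]
top stop_axis [([278.0, 139.0], 0.71), ([218.0, 105.0], 0.31)]
top nip_point []
top driver_grip [([436.0, 202.0], 0.73), ([430.0, 154.0], 0.66)
[... 307 characters left out ...]
0.39)]
top amber [([287.0, 175.0], 0.65), ([218.0, 106.0], 0.56), ([282.0, 149.0], 0.37)]
top beaker [([208.0, 205.0], 0.7), ([348.0, 90.0], 0.23)]
top dish [([349.0, 91.0], 0.7), ([442.0, 200.0], 0.55)]
{'time': 1.6, 'joints': array([ 1.284 ,  0.1258, -0.0396,  1.4054,  0.    ,  1.5708]), 'qd': array([ 0.0008,  0.0014, -0.0017, -0.0006,  0.0008,  0.0008]), 'joint_efforts': array([  0.001 , -43.5695,  35.3087,   0.0014,   0.    ,  -0.    ]), 'ee_pos': array([0.1485, 0.5035, 0.205 ]), 'orientation': array([-0.    ,  0.1429,  0.9897, -0.    ]), 'wrist_force': array([ 0.5322, -0.2775,  0.123 ]), 'wrist_torque': array([0.0315, 0.0288, 0.051 ]), 'grasp_force': 0.0, 'opening': 0.08501468599461633}
```

View pics/s0.png

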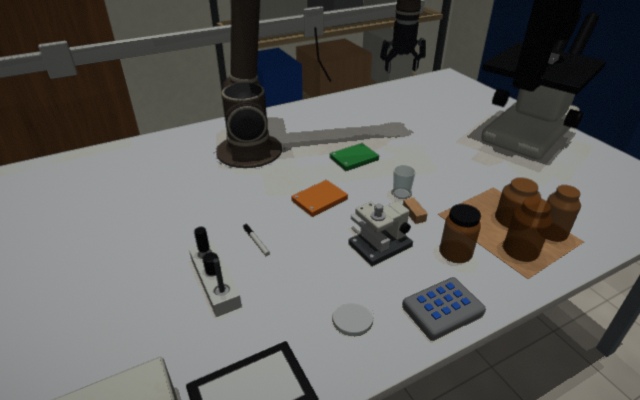

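View pics/t0.png

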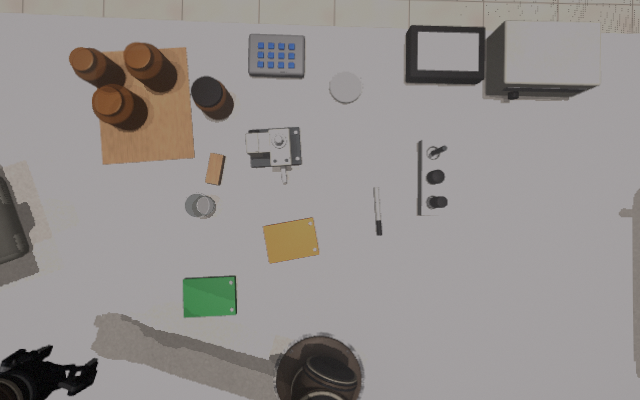

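The scene view shows the white stand on its dark base at (380,235), and the rack at (214,278) with three tools: slim black handle (202,239), fat stubby (211,263) and steel pin vise (221,290). In the top view the stand is at (278,145), its handle at (284,178) pointing to the robot, and the rack tools are at (440,202), (436,177) and (433,153). Possible drivers by top pixel are those three, and I pick the slim tall black one at (440,202). The block's look-alikes are the orange and green boxes and the slide box at (216,169). I'll check this in a close crop.

```bash
python3 - <<'E'
from h import *
np.set_printoptions(precision=4,suppress=True)
s=camera('scene');t=camera('top')
def cr(p,b): return cv2.resize(p['color'][b[1]:b[3],b[0]:b[2],::-1],(400,300),interpolation=cv2.INTER_CUBIC)
cv2.imwrite('pics/c1.png',np.vstack([np.hstack([cr(s,(160,215,280,305+10)),cr(s,(335,185,435,260))]),np.hstack([cr(t,(390,130,490,205+10)),cr(t,(235,115,319,178+10))])]))
def L(p,q): return [(d['position'],d['confidence']) for d in landmark_of(p,q)]
for q,z in [('driver_grip',.088),('driver_foot',.01),('rack',0),('stop_axis',.11),('block_handle',.04),('nip_point',.05),('base',0),('block',.02)]:
    for n,p in(('s',s),('t',t)):
        for uv,c in L(p,q)[:2]: print(q,n,np.round(uv,1),round(c,2),atz(p,uv,z))
# base dark mask / handle / rack mask
for q in('driver','rack','block','base'):
    for n,p in(('s',s),('t',t)):
        for m in masks_of(p,q)[:2]: print('mask',q,n,np.round(m['extent'],1),m['pixels'].sum(),round(m['confidence'],2))
E
```

```text
driver_grip s [199.5 238.8] 0.58 [ 0.4748 -0.2954  0.088 ]
driver_grip t [441.6 198.8] 0.54 [ 0.4831 -0.2972  0.088 ]
driver_foot s [204.4 261.2] 0.58 [ 0.4699 -0.2946  0.01  ]
rack s [214.7 280.5] 0.84 [ 0.5344 -0.2899  0.    ]
rack t [427.6 180. ] 0.94 [ 0.536  -0.2877  0.    ]
rack t [427.4 203.5] 0.62 [ 0.4718 -0.2878  0.    ]
stop_axis s [379.3 216.6] 0.84 [0.6262 0.1084 0.11  ]
stop_axis t [278.5 138.9] 0.78 [0.6208 0.1127 0.11  ]
block_handle s [357.6 217.5] 0.93 [0.5324 0.1084 0.04  ]
block_handle t [285.6 175.8] 0.5 [0.5364 0.0977 0.04  ]
nip_point s [375.3 228.6] 0.68 [0.6022 0.1178 0.05  ]
nip_point s [379.8 214.8] 0.6 [0.5606 0.1595 0.05  ]
base s [352. 163.] 0.83 [0.2381 0.2704 0.    ]
base s [414.7 215.6] 0.66 [0.5597 0.2829 0.    ]
base t [283.9 143.8] 0.88 [0.6263 0.1066 0.    ]
base t [215.5 295.1] 0.74 [0.2175 0.2788 0.    ]
block s [378.  240.5] 0.57 [0.6164 0.1192 0.02  ]
mask driver s [201.8 240.9   9.6  35.6] 329 0.83
mask driver t [438.7 203.6  20.6  12.7] 189 0.7
mask rack s [213.8 279.3  50.6  73.6] 1503 0.64
mask rack s [384.1 222.2  56.1  36.6] 1341 0.49
mask block s [371.1 231.3  37.6  34.8] 578 0.66
mask base s [380.9 249.9  65.2  31.1] 1003 0.95
mask base s [355.1 155.2  50.5  28.5] 873 0.8
mask base t [291.  239.6  56.3  47. ] 1898 0.79
mask base t [276.5 146.7  48.   42.4] 677 0.66
```

View pics/c1.png

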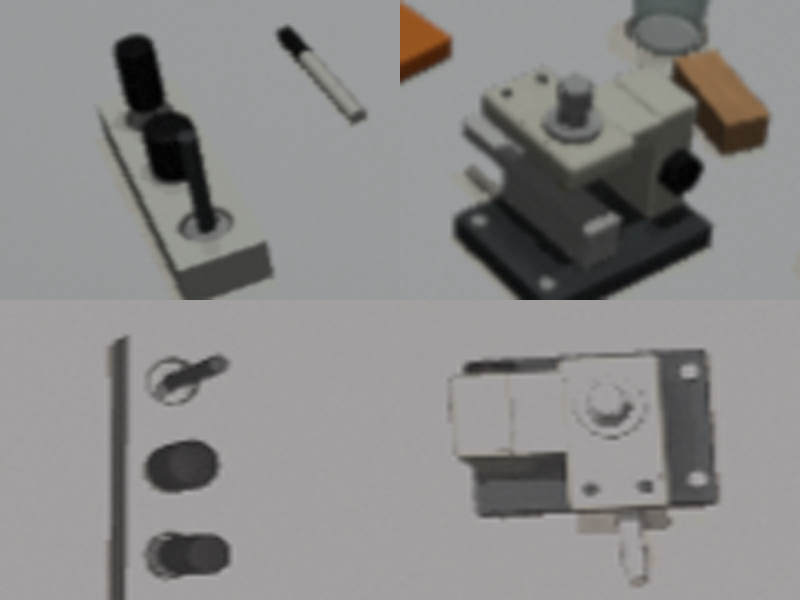

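The crops confirm the driver: the slim black fluted handle with its top at about (441,202), next to the fat stubby and the steel pin vise. The handle sticks out from under the white plate, with its tip at about (284,183). Next I compute positions and the first move.

```bash
cat >> h.py <<'E'
def go(pos,Rt,s=None):
    "shift in tool axes (cm) and turn (deg) from the present pose to the target"
    s=s or sense();q=s['orientation'];R0=R.from_quat([q[1],q[2],q[3],q[0]])
    d=R0.inv().apply(np.array(pos)-s['ee_pos'])*100; r=(R0.inv()*Rt).as_rotvec(degrees=True)
    print('pos',s['ee_pos'],'shift cm',np.round(d,2),'turn deg',np.round(r,1));return d,r
def down(yaw): # tool down, tool x at yaw deg
    return R.from_euler('z',yaw,degrees=True)*R.from_euler('x',180,degrees=True)
E
python3 - <<'E'
from h import *
np.set_printoptions(precision=4,suppress=True)
t=camera('top')
f=lambda x,y:(235+(x-400)*.21,115+(y-300)*73/300)
g=lambda x,y:(390+x*.25,130+(y-300)*85/300)
print('drv',atz(t,g(207,553),.115),'drv shaft/hole',atz(t,g(172,555),.04))
print('pin hole',atz(t,g(173,381),.04))
e1,e2=atz(t,g(127,337),.04),atz(t,g(110,600),.04);print('rackedge',e1,e2,np.degrees(np.arctan2(*(e1-e2)[[1,0]])))
print('head',atz(t,f(607,397),.136),'boss',atz(t,f(607,405),.11))
c=[atz(t,f(*a),.02) for a in((708,349),(717,502),(477,515))];print('corners',c)
for a,b in((0,1),(1,2)):print(np.degrees(np.arctan2(*(c[a]-c[b])[[1,0]])),np.linalg.norm(c[a]-c[b]))
h=[atz(t,f(*a),.047) for a in((637,582),(625,520))];print('handle',h,np.degrees(np.arctan2(*(h[1]-h[0])[[1,0]])))
p=[atz(t,f(*a),.104) for a in((667,508),(570,509),(660,353),(561,359))];print('plate',p)
go([.478,-.295,.205],down(180))
E
```

```text
drv [ 0.4754 -0.2886  0.115 ] drv shaft/hole [ 0.4748 -0.2906  0.04  ]
pin hole [ 0.605  -0.2899  0.04  ]
rackedge [ 0.6373 -0.259   0.04  ] [ 0.4406 -0.25    0.04  ] -2.621257459500886
head [0.6172 0.1107 0.136 ] boss [0.6168 0.1127 0.11  ]
corners [array([0.6694, 0.0642, 0.02  ]), array([0.5699, 0.0571, 0.02  ]), array([0.5584, 0.1904, 0.02  ])]
4.048416940108123 0.09979945403628905
-85.09336376135857 0.1337324621221259
handle [array([0.5155, 0.099 , 0.047 ]), array([0.5545, 0.1063, 0.047 ])] 10.678899895616896
plate [array([0.5568, 0.081 , 0.104 ]), array([0.5551, 0.1307, 0.104 ]), array([0.6496, 0.0866, 0.104 ]), array([0.6447, 0.1373, 0.104 ])]
pos [0.1485 0.5035 0.205 ] shift cm [-54.19 -67.27   0.  ] turn deg [ -0.    0.  -16.4]
```

```bash
A='python3 -m inch'
for i in 1 2 3 4; do $A '[0.2,-2.44,-3.04,0,0,0,0, 0.2,-2.44,-3.04,0,0,0,0, 0.2,-2.44,-3.04,0,0,0,0, 0.2,-2.44,-3.04,0,0,0,0, 0.2,-2.44,-3.04,0,0,0,0]' ; done
python3 -m inch '[0.2,-2.44,-3.04,0,0,0,0, 0.2,-2.44,-3.04,0,0,0,0, 0.2,0,0,0,0,0,-6.9, 0.2,0,0,0,0,0,-6.9, 0.2,0,0,0,0,0,0]'
python3 - <<'E'
from h import *
go([.475,-.290,.08],down(177.4)); s=sense();print(s['joints'],s['wrist_force'],s['opening'],s['time'])
E
```

```text
time: 3.37
ee_pos: [0.2227, 0.3217, 0.205]
orientation: [0.0, 0.142, 0.99, 0.0]
wrist_force: [0.5, 0.2, 1.0]
opening: 0.0683
grasp_force: 0.0
time: 3.78
ee_pos: [0.2967, 0.1412, 0.2053]
orientation: [0.001, 0.143, 0.99, 0.0]
wrist_force: [2.1, 0.9, -0.0]
opening: 0.0683
grasp_force: 0.0
time: 4.2
ee_pos: [0.3708, -0.0395, 0.2054]
orientation: [0.001, 0.143, 0.99, 0.0]
wrist_force: [0.6, 0.7, -0.2]
opening: 0.0683
grasp_force: 0.0
time: 4.62
ee_pos: [0.4449, -0.2199, 0.2051]
orientation: [0.0, 0.143, 0.99, -0.0]
wrist_force: [0.4, 0.6, 0.4]
opening: 0.0682
grasp_force: 0.0
time: 5.03
ee_pos: [0.4742, -0.2906, 0.2043]
orientation: [-0.0, 0.022, 1.0, 0.0]
wrist_force: [0.4, 0.0, -0.2]
opening: 0.0683
grasp_force: 0.0
pos [ 0.47419295 -0.29059566  0.20428777] shift cm [-0.09  0.06 12.43] turn deg [ 0.  -0.1  0.1]
[-5.49821759e-01  1.86392354e-01  3.03612681e-02  1.41594086e+00
  4.83064656e-05 -5.05589837e-01] [ 0.35900277  0.03965372 -0.16155042] 0.06832441849680512 5.0333
```

```bash

python3 -m inch '[0.2,-0.05,0,3.1,0,0,0, 0.2,0,0,3.1,0,0,0, 0.2,0,0,3.1,0,0,0, 0.2,0,0,3.1,0,0,0, 0.2,0,0,0,0,0,0]' 40
python3 -m inch '[1,0,0,0,0,0,0, 1,0,0,0,0,0,0, 1,0,0,0,0,0,0, 1,0,0,0,0,0,0, 1,0,0,0,0,0,0]' 40
python3 -m inch '[1,0,0,0,0,0,0, 1,0,0,0,0,0,0, 1,0,0,0,0,0,0]' 40
python3 - <<'E'
from h import *
s=sense();print(s['ee_pos'],s['wrist_force'],s['opening'],s['time'])
E
```

```text
time: 5.45
ee_pos: [0.4712, -0.2873, 0.0752]
orientation: [-0.004, 0.024, 1.0, 0.002]
wrist_force: [-1.3, -0.3, -0.7]
opening: 0.0681
grasp_force: 0.0
time: 5.87
ee_pos: [0.4763, -0.2906, 0.0838]
orientation: [0.002, 0.023, 1.0, -0.001]
wrist_force: [0.0, 0.6, 6.8]
opening: 0.0244
grasp_force: 38.9
time: 6.12
ee_pos: [0.4763, -0.2907, 0.0838]
orientation: [0.002, 0.023, 1.0, -0.001]
wrist_force: [0.0, 0.6, 6.9]
opening: 0.025
grasp_force: 38.9
[ 0.47628115 -0.29065498  0.08383815] [1.47888462e-03 5.88668016e-01 6.85921594e+00] 0.024961239954900388 6.1167
```

```bash

python3 -m inch '[1,0,0,-3.1,0,0,0, 1,0,0,-3.1,0,0,0, 1,0,0,-3.1,0,0,0, 1,0,0,-3.1,0,0,0, 1,0,0,-3.1,0,0,0]' 40
python3 -m inch '[1,-1.12,3.71,0,0,0,0, 1,-1.12,3.71,0,0,0,0, 1,-1.12,3.71,0,0,0,0, 1,-1.12,3.71,0,0,0,0, 1,-1.12,3.71,0,0,0,0]'
python3 -m inch '[1,-1.12,3.71,0,0,0,0, 1,-1.12,3.71,0,0,0,0, 1,-1.12,3.71,0,0,0,0, 1,-1.12,3.71,0,0,0,0, 1,-1.12,3.71,0,0,0,0]'
python3 -m inch '[1,-1.12,3.71,0,0,0,0, 1,0,0,0,0,0,0, 1,0,0,0,0,0,0]'
python3 - <<'E'
from h import *
np.set_printoptions(precision=4,suppress=True)
s=camera('scene');t=camera('top')
def cr(p,b): return cv2.resize(p['color'][b[1]:b[3],b[0]:b[2],::-1],(400,600),interpolation=cv2.INTER_CUBIC)
cv2.imwrite('pics/c2.png',np.hstack([cr(s,(340,140,420,260)),cr(t,(235,75,315,195))]))
go([.617,.1115,.234],down(177.4)); s=sense();print(s['joints'],s['wrist_force'],s['wrist_torque'],s['opening'],s['time'])
E
```

```text
time: 6.53
ee_pos: [0.4747, -0.2898, 0.2388]
orientation: [0.001, 0.023, 1.0, -0.001]
wrist_force: [-0.0, 0.2, -0.3]
opening: 0.025
grasp_force: 39.4
time: 6.95
ee_pos: [0.5397, -0.1056, 0.2374]
orientation: [0.001, 0.023, 1.0, -0.0]
wrist_force: [0.7, -0.4, -1.4]
opening: 0.0252
grasp_force: 39.5
time: 7.37
ee_pos: [0.6042, 0.0776, 0.2374]
orientation: [0.001, 0.023, 1.0, 0.0]
wrist_force: [1.4, -0.4, -0.1]
opening: 0.0252
grasp_force: 39.5
time: 7.62
ee_pos: [0.617, 0.1144, 0.2361]
orientation: [0.0, 0.021, 1.0, -0.0]
wrist_force: [0.8, -0.5, -0.6]
opening: 0.0251
grasp_force: 39.5
pos [0.6165 0.1121 0.2366] shift cm [-0.05 -0.06  0.26] turn deg [-0.  0. -0.]
[ 0.18    0.3298  0.2869  1.5274 -0.0004  0.2259] [ 1.5159  0.2413 -1.0463] [-0.0293 -0.0244 -0.0263] 0.025305422205107914 7.7167
```

View pics/c2.png

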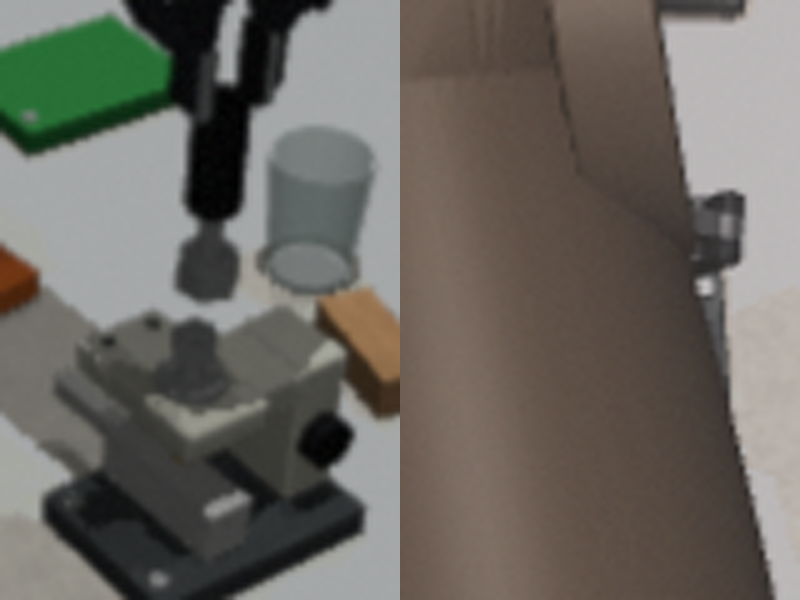

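The driver is held upright in the jaws with its socket at crop (207,265), just above the hex head at crop (193,325). The top camera is blocked by the arm. I'll compare the projections.

```bash
python3 - <<'E'
from h import *
np.set_printoptions(precision=2,suppress=True)
s=camera('scene');e=sense()['ee_pos'];f=e[2]-.0738
c=lambda X:(proj(s,X)-[340,140])*5
for z in(0,.02,.045,.07): print('drv',z,c([e[0],e[1],f+z]))
for z in(.11,.136):print('axis',z,c([.617,.1115,z]), 'd/dx mm',c([.618,.1115,z])-c([.617,.1115,z]),'d/dy mm',c([.617,.1125,z])-c([.617,.1115,z]))
# edges of dark socket / head by rows
g=cv2.cvtColor(s['color'],cv2.COLOR_RGB2GRAY)
for v in(178,182,186,190,194,197,200,205,208,210,212,215): print(v,g[v,370:392])
E
```

```text
drv 0 [198.89 282.95]
drv 0.02 [202.17 248.66]
drv 0.045 [206.37 204.7 ]
drv 0.07 [210.69 159.47]
axis 0.11 [191.25 370.71] d/dx mm [1.14 1.13] d/dy mm [ 1.71 -0.6 ]
axis 0.136 [195.29 328.52] d/dx mm [1.16 1.12] d/dy mm [ 1.73 -0.59]
178 [167 167 167 167 164 132  66  17   5   6   6   9   5   6   4   6  10  65
 148 166 167 167]
182 [167 168 167 167 168 161 110  57  22   9   3   5   2   6   7  25  57 113
 156 167 168 167]
186 [168 167 168 166 167 167 164 158 111  66  56  56  58  86 149 165 167 167
 168 168 166 167]
190 [168 168 167 165 146  89  56  52  50  53  56  56  54  49  51  62 107 155
 166 163 160 130]
194 [167 166 167 160  96  53  49  52  54  56  56  57  55  56  57  58  81 144
 159 160 160 144]
197 [168 168 166 144  91  60  51  49  51  55  56  57  56  57  56  70 141 158
 161 162 162 161]
200 [166 167 167 167 167 165 159 146 116 107 108 121 127 140 146 155 164 167
 167 167 166 165]
205 [ 57  59  88  95  85  71  60  56  53  53  57  66  87 147 163 162 145 128
 110  97  96  98]
208 [95 95 95 93 67 54 52 54 51 51 52 53 57 82 97 99 99 99 99 98 98 97]
210 [96 95 95 94 73 58 53 54 55 54 55 55 59 86 97 99 98 98 98 98 98 98]
212 [ 94  85  74  70  62  57  54  55  53  55  55  56  58  73  86  96  99  99
 100  99  97  97]
215 [59 54 52 53 51 51 52 55 56 55 51 52 55 58 60 70 88 94 97 98 99 99]
```

The driver sits true to the tool. The head is about 1 mm to −y of my first estimate. I'll wind the wrist back about 180° so the whole clockwise turn is available, then recheck.

```bash

python3 -m inch '[1,0,-0.14,0,0,0,-7.1, 1,0,0,0,0,0,-7.1, 1,0,0,0,0,0,-7.1, 1,0,0,0,0,0,-7.1, 1,0,0,0,0,0,-7.1]' | head -1
python3 -m inch '[1,0,0,0,0,0,-7.1, 1,0,0,0,0,0,-7.1, 1,0,0,0,0,0,-7.1, 1,0,0,0,0,0,-7.1, 1,0,0,0,0,0,-7.1]' | head -1
python3 -m inch '[1,0,0,0,0,0,-7.1, 1,0,0,0,0,0,-7.1, 1,0,0,0,0,0,-7.1, 1,0,0,0,0,0,-7.1, 1,0,0,0,0,0,-7.1]' | head -1
python3 -m inch '[1,0,0,0,0,0,-7.1, 1,0,0,0,0,0,-7.1, 1,0,0,0,0,0,-7.1, 1,0,0,0,0,0,-7.1, 1,0,0,0,0,0,-7.1]' | head -1
python3 -m inch '[1,0,0,0,0,0,-7.1, 1,0,0,0,0,0,-7.1, 1,0,0,0,0,0,-7.1, 1,0,0,0,0,0,-7.1, 1,0,0,0,0,0,-7.1]' | head -1
python3 -m inch '[1,0,0,0,0,0,0, 1,0,0,0,0,0,0]' | head -1
cat > m.py <<'E'
from h import *
np.set_printoptions(precision=4,suppress=True)
s=camera('scene');S=sense();e=S['ee_pos'];f=e[2]-.0738
g=cv2.cvtColor(s['color'],cv2.COLOR_RGB2GRAY).astype(float)
def centre(v,u0,bg):  # half-level edges of the dark run about u0
    r=g[v];d=np.median(r[u0-2:u0+3]);h=(d+bg)/2
    a=u0
    while r[a]<h:a-=1
    b=u0
    while r[b]<h:b+=1
    return ((a+(r[a]-h)/(r[a]-r[a+1]))+(b-(r[b]-h)/(r[b]-r[b-1])))/2
def line(v,xy): # axis column at row v
    P=[proj(s,[*xy,z]) for z in(.10,.26)];return P[0][0]+(v-P[0][1])*(P[1][0]-P[0][0])/(P[1][1]-P[0][1])
for v in(172,175,178,181,191,193,195): print('drv',v,round(centre(v,381,166)-line(v,e[:2]),2))
for v in(207,208,209,210): print('head',v,round(centre(v,378,96)-line(v,[.6164,.1107]),2))
print('px per mm: x',line(200,[.6174,.1107])-line(200,[.6164,.1107]),'y',line(200,[.6164,.1117])-line(200,[.6164,.1107]))
print(S['joints'],S['wrist_force'],S['opening'],S['time'])
y=np.degrees(R.from_quat(S['orientation'][[1,2,3,0]]).as_matrix()[:2,0]);y=np.degrees(np.arctan2(y[1],y[0]));print('yaw',y)
go([.6164,.1107,.21],down(y))
E
python3 m.py
```

```text
time: 8.18
time: 8.6
time: 9.02
time: 9.43
time: 9.85
time: 10.02
drv 172 -0.1
drv 175 -0.01
drv 178 -0.09
drv 181 -0.07
drv 191 -0.36
drv 193 -0.32
drv 195 -0.32
head 207 -0.31
head 208 -0.21
head 209 -0.09
head 210 0.05
px per mm: x 0.25581058388280553 y 0.33814320264878006
[ 0.1762  0.3285  0.285   1.5267 -0.     -2.8708] [ 0.1769 -0.0187 -1.2803] 0.024821382960186066 10.0667
yaw -5.4183665601180735
pos [0.6163 0.1097 0.2365] shift cm [-0.   -0.1   2.65] turn deg [-0. -0.  0.]
```

```bash

python3 -m inch '[1,0.06,-0.1,1.0,0,0,0, 1,0,0,0.8,0,0,0, 1,0,0,0,0,0,0, 1,0,0,0,0,0,0]'
python3 -m inch '[1,0,0,0.3,0,0,0, 1,0,0,0.2,0,0,0, 1,0,0,0.2,0,0,0, 1,0,0,0,0,0,0, 1,0,0,0,0,0,0]'
python3 -m inch '[1,0,0,0.2,0,0,0, 1,0,0,0,0,0,0, 1,0,0,0,0,0,0]'
python3 -m inch '[1,0,0,0.2,0,0,0, 1,0,0,0,0,0,0, 1,0,0,0,0,0,0]'
```

```text
time: 10.4
ee_pos: [0.6165, 0.1116, 0.2167]
orientation: [0.0, 0.999, -0.045, -0.001]
wrist_force: [0.1, -0.7, -0.6]
opening: 0.025
grasp_force: 39.5
time: 10.82
ee_pos: [0.6173, 0.1118, 0.2115]
orientation: [-0.0, 0.999, -0.045, 0.0]
wrist_force: [1.1, -0.8, 2.1]
opening: 0.0247
grasp_force: 39.8
time: 11.07
ee_pos: [0.6176, 0.1118, 0.2099]
orientation: [-0.0, 0.999, -0.045, 0.001]
wrist_force: [1.1, -0.0, 4.5]
opening: 0.025
grasp_force: 40.2
time: 11.32
ee_pos: [0.6184, 0.1118, 0.2094]
orientation: [-0.0, 0.999, -0.045, 0.003]
wrist_force: [0.1, -0.6, 11.4]
opening: 0.0249
grasp_force: 40.8
```

```bash

for i in 1 2; do python3 -m inch '[1,0,0,0,0,0,4, 1,0,0,0,0,0,4]' | sed -n '2p;4p';done
for i in 1 2; do python3 -m inch '[1,0,0,0,0,0,4, 1,0,0,0,0,0,4]' | sed -n '2p;4p';done
python3 m.py | tail -3
```

```text
ee_pos: [0.6183, 0.1116, 0.2093]
wrist_force: [0.8, -1.2, 10.6]
ee_pos: [0.6181, 0.1115, 0.2091]
wrist_force: [0.6, -1.4, 10.3]
ee_pos: [0.618, 0.1114, 0.209]
wrist_force: [0.4, -1.3, 9.0]
ee_pos: [0.6178, 0.1114, 0.2088]
wrist_force: [-0.8, -0.9, 8.0]
[ 0.1789  0.324   0.2179  1.4617 -0.0009 -2.3075] [-0.2398 -0.4142  8.9212] 0.02493981070324763 12.0333
yaw -37.54300344954515
pos [0.6178 0.1114 0.2087] shift cm [-0.07  0.14 -0.13] turn deg [-0.1 -0.2  0. ]
```

```bash

for i in 1 2; do python3 -m inch '[1,0,0,0,0,0,4, 1,0,0,0,0,0,4]' | sed -n '2p;4p';done
for i in 1 2; do python3 -m inch '[1,0,0,0,0,0,4, 1,0,0,0,0,0,4]' | sed -n '2p;4p';done
python3 m.py
python3 - <<'E'
from h import *
save(camera('scene'),'c3.png',(345,130,420,230),6)
E
```

```text
ee_pos: [0.6176, 0.1114, 0.2086]
wrist_force: [-0.2, -1.4, 8.2]
ee_pos: [0.6175, 0.1114, 0.2084]
wrist_force: [-1.2, -1.6, 7.7]
ee_pos: [0.6174, 0.1114, 0.2083]
wrist_force: [-0.6, -0.9, 6.1]
ee_pos: [0.6173, 0.1115, 0.2081]
wrist_force: [-0.2, -1.2, 5.8]
drv 172 2.18
drv 175 -0.25
drv 178 -0.55
drv 181 -0.47
drv 191 -0.56
drv 193 -0.23
drv 195 -0.76
head 207 -0.67
head 208 -0.25
head 209 -0.06
head 210 -0.08
px per mm: x 0.25581058388280553 y 0.33814320264878006
[ 0.179   0.3244  0.217   1.462  -0.0005 -1.7489] [-0.8854 -1.6156  6.9417] 0.025091064395060397 12.75
yaw -69.5387907169403
pos [0.6173 0.1115 0.2081] shift cm [ 0.05  0.11 -0.19] turn deg [-0.1 -0.   0. ]
```

View pics/c3.png

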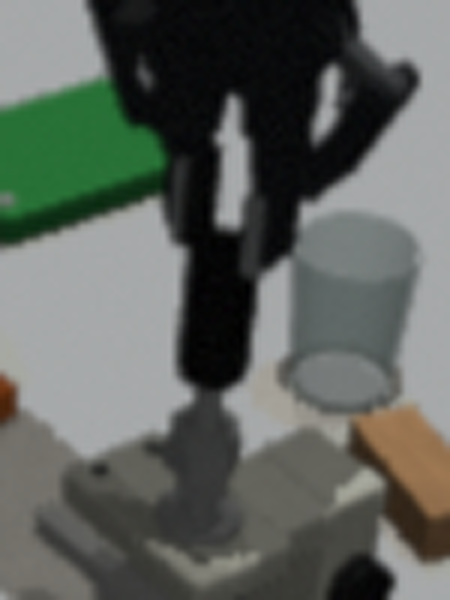

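The driver stands over the head but hasn't dropped on. It's resting on top, and the heavy press may be dragging the screw round. I'll lighten the press, shift slightly and sweep back.

```bash
cat > st.py <<'E'
from h import *
np.set_printoptions(precision=4,suppress=True)
S=sense();m=R.from_quat(S['orientation'][[1,2,3,0]]).as_matrix()
print('t',round(S['time'],2),'pos',S['ee_pos'],'yaw',round(np.degrees(np.arctan2(m[1,0],m[0,0])),1),'j6',round(np.degrees(S['joints'][5])),'tilt',m[:2,2],'F',S['wrist_force'].round(1),'Tz',S['wrist_torque'].round(3),'open',S['opening'].round(4))
E
python3 -m inch '[1,0.03,0.04,-0.1,0,0,0, 1,0,0,0,0,0,0]' >/dev/null; python3 st.py
for i in 1 2 3 4 5 6; do python3 -m inch '[1,0,0,0,0,0,-5, 1,0,0,0,0,0,-5]' >/dev/null; python3 st.py; done
```

```text
Traceback (most recent call last):
  File "st.py", line 4, in <module>
    print('t',round(S['time'],2),'pos',S['ee_pos'],'yaw',round(np.degrees(np.arctan2(m[1,0],m[0,0])),1),'j6',round(np.degrees(S['joints'][5])),'tilt',m[:2,2],'F',S['wrist_force'].round(1),'Tz',S['wrist_torque'].round(3),'open',S['opening'].round(4))
                                                                                                                                                                                                                                   ^^^^^^^^^^^^^^^^^^
AttributeError: 'float' object has no attribute 'round'
Traceback (most recent call last):
  File "st.py", line 4, in <module>
    print('t',round(S['time'],2),'pos',S['ee_pos'],'yaw',round(np.degrees(np.arctan2(m[1,0],m[0,0])),1),'j6',round(np.degrees(S['joints'][5])),'tilt',m[:2,2],'F',S['wrist_force'].round(1),'Tz',S['wrist_torque'].round(3),'open',S['opening'].round(4))
                                                                                                                                                            
[... 2560 characters left out ...]
   ^^^^^^^^^^^^^^^^^^
AttributeError: 'float' object has no attribute 'round'
Traceback (most recent call last):
  File "st.py", line 4, in <module>
    print('t',round(S['time'],2),'pos',S['ee_pos'],'yaw',round(np.degrees(np.arctan2(m[1,0],m[0,0])),1),'j6',round(np.degrees(S['joints'][5])),'tilt',m[:2,2],'F',S['wrist_force'].round(1),'Tz',S['wrist_torque'].round(3),'open',S['opening'].round(4))
                                                                                                                                                                                                                                   ^^^^^^^^^^^^^^^^^^
AttributeError: 'float' object has no attribute 'round'
```

```bash
sed -i "s/S\['opening'\].round(4)/round(S['opening'],4)/" st.py; python3 st.py
```

```text
t 13.97 pos [0.6168 0.1117 0.2076] yaw -8.9 j6 -161 tilt [-0.0007  0.0008] F [-0.5  1.4  1.2] Tz [ 0.332 -0.008 -0.042] open 0.025
```

```bash

for i in 1 2 3; do python3 -m inch '[1,0,0,0,0,0,5, 1,0,0,0,0,0,0]' >/dev/null; python3 st.py; done
for i in 1 2 3; do python3 -m inch '[1,0,0,0.15,0,0,0, 1,0,0,0,0,0,0]' >/dev/null; python3 st.py; done
```

```text
t 14.13 pos [0.6166 0.1116 0.2073] yaw -14.2 j6 -156 tilt [-0.0013  0.0004] F [ 0.4  1.5 -0.4] Tz [ 0.321 -0.055  0.015] open 0.0249
t 14.3 pos [0.6165 0.1114 0.2073] yaw -19.2 j6 -151 tilt [-0.0013 -0.    ] F [ 0.4  0.4 -2.1] Tz [ 0.17  -0.068  0.035] open 0.0249
t 14.47 pos [0.6166 0.1113 0.2074] yaw -24.1 j6 -146 tilt [-0.0011 -0.0001] F [-0.5 -0.5 -0.7] Tz [ 0.059 -0.006 -0.051] open 0.025
t 14.63 pos [0.6167 0.1113 0.206 ] yaw -24.0 j6 -146 tilt [-0.0006  0.    ] F [ 0.1  1.2 -0.8] Tz [ 0.196 -0.054  0.022] open 0.025
t 14.8 pos [0.6168 0.1113 0.2046] yaw -24.1 j6 -146 tilt [-0.0004 -0.    ] F [ 0.3 -0.2 -1.1] Tz [ 0.177 -0.056 -0.051] open 0.0252
t 14.97 pos [0.6168 0.1113 0.2032] yaw -24.1 j6 -146 tilt [-0.0003  0.    ] F [-0.2  1.6 -1.6] Tz [ 0.174 -0.058 -0.017] open 0.0253
```

It's sliding on freely now. I'll keep lowering it to the seat.

```bash

for i in 1 2; do python3 -m inch '[1,0,0,0.2,0,0,0, 1,0,0,0,0,0,0]' >/dev/null; python3 st.py; done
for i in 1 2 3; do python3 -m inch '[1,0,0,0.15,0,0,0, 1,0,0,0,0,0,0]' >/dev/null; python3 st.py; done
```

```text
t 15.13 pos [0.6168 0.1113 0.2011] yaw -24.1 j6 -146 tilt [-0.0004  0.    ] F [ 0.3  1.5 -0.7] Tz [ 0.222 -0.088  0.063] open 0.0252
t 15.3 pos [0.6167 0.1113 0.1991] yaw -24.1 j6 -146 tilt [-0.0005  0.    ] F [ 0.6  1.1 -1.6] Tz [ 0.154 -0.049  0.007] open 0.025
t 15.47 pos [0.6168 0.1113 0.1977] yaw -24.1 j6 -146 tilt [-0.0003 -0.    ] F [ 0.2  0.3 -0.9] Tz [ 0.2    0.    -0.003] open 0.0247
t 15.63 pos [0.617  0.1113 0.1968] yaw -24.1 j6 -146 tilt [ 0.0007 -0.    ] F [-0.1 -0.1 -0.1] Tz [0.092 0.029 0.011] open 0.0249
t 15.8 pos [0.6175 0.1113 0.1965] yaw -24.1 j6 -146 tilt [0.0028 0.0002] F [-0.2  0.1  5.9] Tz [0.046 0.196 0.019] open 0.0253
```

```bash

python3 -m inch '[1,0,0,-0.15,0,0,7, 1,0,0,0.02,0,0,7, 1,0,0,0.02,0,0,7, 1,0,0,0.02,0,0,7, 1,0,0,0.02,0,0,7]'>/dev/null; python3 st.py
python3 -m inch '[1,0,0,0.02,0,0,7, 1,0,0,0.02,0,0,7, 1,0,0,0.02,0,0,7, 1,0,0,0.02,0,0,7, 1,0,0,0.02,0,0,7]'>/dev/null; python3 st.py
python3 -m inch '[1,0,0,0.02,0,0,7, 1,0,0,0.02,0,0,7, 1,0,0,0.02,0,0,7, 1,0,0,0.02,0,0,7, 1,0,0,0.02,0,0,7]'>/dev/null; python3 st.py
python3 -m inch '[1,0,0,0.02,0,0,7, 1,0,0,0.02,0,0,7, 1,0,0,0.02,0,0,7, 1,0,0,0.02,0,0,7, 1,0,0,0,0,0,0]'>/dev/null; python3 st.py
for i in 1 2 3; do python3 -m inch '[1,0,0,0.1,0,0,0, 1,0,0,0,0,0,0]' >/dev/null; python3 st.py; done
```

```text
t 16.22 pos [0.6171 0.1113 0.1962] yaw -59.5 j6 -110 tilt [0.0011 0.    ] F [-0.2  1.2  2.8] Tz [ 0.051 -0.037 -0.009] open 0.0253
t 16.63 pos [0.6171 0.1113 0.1952] yaw -94.5 j6 -75 tilt [ 0.001 -0.   ] F [0.2 0.5 2.9] Tz [0.035 0.043 0.026] open 0.0248
t 17.05 pos [0.6171 0.1112 0.1942] yaw -129.5 j6 -40 tilt [ 0.001  -0.0001] F [ 0.3 -0.7  3.3] Tz [0.012 0.014 0.07 ] open 0.0248
t 17.47 pos [0.6171 0.1111 0.1932] yaw -157.3 j6 -12 tilt [ 0.0009 -0.0004] F [ 1.2 -0.9  1.5] Tz [-0.093 -0.085 -0.015] open 0.025
t 17.63 pos [0.6175 0.1113 0.193 ] yaw -156.9 j6 -13 tilt [0.0024 0.0002] F [ 0.3 -0.7  5.7] Tz [-0.136 -0.042 -0.001] open 0.0254
t 17.8 pos [0.6178 0.1114 0.1929] yaw -156.9 j6 -13 tilt [0.0038 0.0006] F [-0.6 -0.6  9. ] Tz [-0.013  0.036 -0.041] open 0.0256
t 17.97 pos [0.6181 0.1115 0.1928] yaw -156.9 j6 -13 tilt [0.0052 0.0009] F [-0.4  0.  12.5] Tz [ 0.013  0.158 -0.015] open 0.0247
```

```bash

python3 -m inch '[1,0,0,-0.25,0,0,7, 1,0,0,0.02,0,0,7, 1,0,0,0.02,0,0,7, 1,0,0,0.02,0,0,7, 1,0,0,0.02,0,0,7]'>/dev/null; python3 st.py
python3 -m inch '[1,0,0,0.02,0,0,7, 1,0,0,0.02,0,0,7, 1,0,0,0.02,0,0,7, 1,0,0,0.02,0,0,7, 1,0,0,0.02,0,0,7]'>/dev/null; python3 st.py
python3 -m inch '[1,0,0,0.02,0,0,7, 1,0,0,0.02,0,0,7, 1,0,0,0.02,0,0,7, 1,0,0,0.02,0,0,7, 1,0,0,0.02,0,0,7]'>/dev/null; python3 st.py
for i in 1 2; do python3 -m inch '[1,0,0,0.1,0,0,0, 1,0,0,0,0,0,0]' >/dev/null; python3 st.py; done
```

```text
t 18.38 pos [0.6171 0.111  0.1922] yaw 167.7 j6 22 tilt [ 0.0012 -0.0006] F [ 0.9 -1.4  4.1] Tz [-0.333  0.041  0.047] open 0.0251
t 18.8 pos [0.6169 0.1109 0.1912] yaw 132.7 j6 57 tilt [ 0.0008 -0.0007] F [-0.7 -1.1  4.5] Tz [-0.328  0.31   0.074] open 0.0254
t 19.22 pos [0.6166 0.1111 0.1903] yaw 97.7 j6 92 tilt [ 0.0003 -0.0003] F [-2.4  0.1  6. ] Tz [-0.172  0.616  0.051] open 0.0249
t 19.38 pos [0.6169 0.1112 0.1902] yaw 98.1 j6 92 tilt [0.0017 0.0001] F [-2.9 -0.1  9.2] Tz [-0.168  0.632 -0.013] open 0.0249
t 19.55 pos [0.6171 0.1112 0.19  ] yaw 98.1 j6 92 tilt [0.0029 0.0002] F [-2.3 -1.1 12. ] Tz [-0.229  0.798 -0.007] open 0.0254
```

Contact height puts the head at about 130.6 mm, so the nip should be about 4 N. I'll release the driver and move off to the front.

```bash

python3 -m inch '[1,0,0,-0.2,0,0,0, 1,0,0,0,0,0,0, 1,0,0,0,0,0,0]'>/dev/null; python3 st.py
python3 -m inch '[0.2,0,0,0,0,0,0, 0.2,0,0,0,0,0,0, 0.2,0,0,0,0,0,0, 0.2,0,0,0,0,0,0, 0.2,0,0,0,0,0,0]'>/dev/null; python3 st.py
python3 -m inch '[0.2,0,0,-1,0,0,0, 0.2,0,0,-2,0,0,0, 0.2,0,0,-2,0,0,0, 0.2,0,0,-2,0,0,0, 0.2,0,0,0,0,0,0]'>/dev/null; python3 st.py
python3 -m inch '[0.5,0.13,-3.6,0,0,0,0, 0.5,0.13,-3.6,0,0,0,0, 0.5,0,-3.6,0,0,0,0, 0.5,0,-3.6,0,0,0,0, 0.5,0,-3.6,0,0,0,0]'>/dev/null; python3 st.py
python3 -m inch '[0.5,0,0,0,0,0,-7, 0.5,0,0,0,0,0,-7, 0.5,0,0,0,0,0,-7, 0.5,0,0,0,0,0,-7, 0.5,0,0,0,0,0,-7]'>/dev/null
python3 -m inch '[0.5,0,0,0,0,0,-7, 0.5,0,0,0,0,0,-7, 0.5,0,0,0,0,0,-7, 0.5,0,0,0,0,0,-7, 0.5,0,0,0,0,0,-7]'>/dev/null
python3 -m inch '[0.5,0,0,0,0,0,-7, 0.5,0,0,0,0,0,-7, 0.5,0,0,0,0,0,-2, 0.5,0,0,0,0,0,0, 0.5,0,0,0,0,0,0]'>/dev/null;python3 st.py
python3 - <<'E'
from h import *
s=camera('scene');t=camera('top')
def cr(p,b,w): return cv2.resize(p['color'][b[1]:b[3],b[0]:b[2],::-1],(400,600),interpolation=cv2.INTER_CUBIC)
cv2.imwrite('pics/c4.png',np.hstack([cr(s,(340,140,420,260),0),cr(t,(245,120,305,210),0)]))
for n,p in(('s',s),('t',t)):
  for q,z in(('block_handle',.04),('driver_grip',.1946)):
    for d in landmark_of(p,q)[:2]: print(n,q,np.round(d['position'],1),round(d['confidence'],2),atz(p,d['position'],z))
E
```

```text
t 19.8 pos [0.6167 0.1112 0.1902] yaw 98.0 j6 92 tilt [ 0.0005 -0.0001] F [-2.  -0.3  6.3] Tz [-0.166  0.677  0.023] open 0.0252
t 20.22 pos [0.6168 0.1113 0.1892] yaw 97.9 j6 92 tilt [-0.0006 -0.0001] F [ 0.3 -0.   0.7] Tz [-0.037 -0.012 -0.02 ] open 0.0684
t 20.63 pos [0.618  0.1115 0.2647] yaw 97.9 j6 92 tilt [0.0064 0.0011] F [0.1 0.9 0.7] Tz [-0.01   0.024 -0.022] open 0.0686
t 21.05 pos [0.4365 0.089  0.2594] yaw 97.9 j6 94 tilt [-0.  0.] F [ 0.2 -1.   0.9] Tz [ 0.036 -0.018 -0.017] open 0.0426
t 22.3 pos [0.4382 0.0892 0.2598] yaw -176.2 j6 8 tilt [0.0003 0.    ] F [ 0.7 -0.7  0.4] Tz [-0.006 -0.052 -0.014] open 0.0425
s block_handle [351.6 219.1] 0.56 [0.53062032 0.09085046 0.04      ]
s driver_grip [379.6 186.5] 0.96 [0.61796347 0.10702428 0.1946    ]
s driver_grip [223.6 296.1] 0.26 [ 0.76688519 -0.31791023  0.1946    ]
t driver_grip [277.4 133.3] 0.8 [0.61907752 0.10866716 0.1946    ]
t driver_grip [428.9 153.4] 0.49 [ 0.58190625 -0.23180128  0.1946    ]
```

View pics/c4.png

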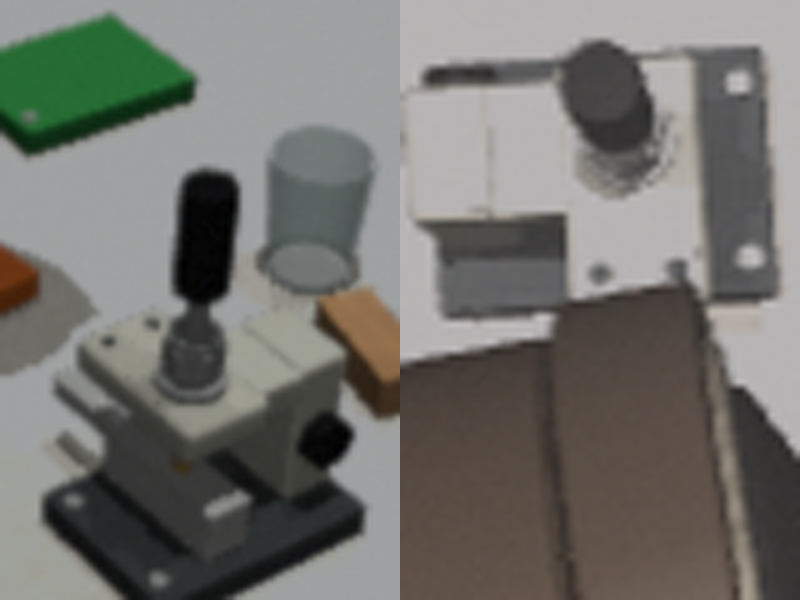

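The driver stands upright, seated on the head. The brass nose is at crop (182,463) by the block, and the handle is at crop (75,450) to the front. I'll measure the handle's line in the stored top picture.

```bash
python3 - <<'E'
from h import *
np.set_printoptions(precision=4,suppress=True,linewidth=200)
im=cv2.imread('pics/t0.png');g=cv2.cvtColor(im,cv2.COLOR_BGR2GRAY)
for v in range(165,188): print(v,g[v,276:294])
t=camera('top')
for y in(-.006,.006):
  for x in(-.097,-.083,-.06):
    a=np.radians(4.5);X=[.617+x*np.cos(a)-y*np.sin(a),.1112+x*np.sin(a)+y*np.cos(a),.047];print(x,y,X,proj(t,X))
E
```

```text
165 [140 135 130 126 119 109 102  95  84  78  76  75  74  79  84  97 100 100]
166 [ 84  91  96  93  87  91  93  93  91  81  89 105 110 110 110 148 161 161]
167 [133 134 132 131 111 103 103 102 101  86  90 103 107 109 109 146 157 160]
168 [130 132 134 134 109 117 123 125 125  98  92 104 106 107 109 109 148 160]
169 [131 132 131 131 108 147 160 160 160 118  92  96 107 109 107 113 149 161]
170 [131 133 133 132 130 152 160 160 161 122 102 105 112 114 113 149 160 160]
171 [135 137 136 136 134 152 160 159 160 129 148 158 160 159 160 160 160 160]
172 [160 162 159 160 161 156 158 160 160 137 150 158 159 160 160 159 160 160]
173 [160 160 161 160 160 153 157 161 160 154 154 158 159 159 160 160 159 160]
174 [160 161 160 160 160 141 153 160 161 154 138 152 160 160 160 161 160 160]
175 [160 161 160 160 160 139 152 161 160 146 109 144 159 159 160 160 160 160]
176 [160 159 161 160 160 131 148 160 160 161 115 144 160 160 159 161 161 160]
177 [160 160 161 159 160 127 148 161 160 160 129 144 155 159 160 160 160 159]
178 [160 160 160 159 160 143 153 160 161 160 128 144 157 160 161 161 160 159]
179 [160
[... 629 characters left out ...]
160 160 160 160 160 160 159 160 160 161 160 161 160 159 161 160]
-0.097 -0.006 [np.float64(0.5207697732022537), np.float64(0.09760796371200026), 0.047] [285.3499 181.5987]
-0.083 -0.006 [np.float64(0.5347266158745174), np.float64(0.09870639105219009), 0.047] [285.0414 176.2123]
-0.06 -0.006 [np.float64(0.5576557145503794), np.float64(0.10051095025393052), 0.047] [284.5342 167.3715]
-0.097 0.006 [np.float64(0.5198282640535196), np.float64(0.1095709717167978), 0.047] [280.7088 181.865 ]
-0.083 0.006 [np.float64(0.5337851067257833), np.float64(0.11066939905698764), 0.047] [280.4019 176.476 ]
-0.06 0.006 [np.float64(0.5567142054016453), np.float64(0.11247395825872807), 0.047] [279.8973 167.631 ]
```

```bash

python3 -m inch '[0.5,0,0,0,0,0,-3, 0.5,0,0,0,0,-6.5,0, 0.5,0,0,0,0,-6.5,0, 0.5,0,0,0,0,-6.5,0, 0.5,0,0,0,0,-6.5,0]'>/dev/null
python3 -m inch '[0.5,0,0,0,0,-6.5,0, 0.5,0,0,0,0,-5.5,0, 0.5,0,0,0,0,0,0, 0.5,0,0,0,0,0,0]'>/dev/null;python3 st.py
python3 - <<'E'
from h import *
np.set_printoptions(precision=4,suppress=True)
s=sense();m=R.from_quat(s['orientation'][[1,2,3,0]]);M=m.as_matrix();print(M, s['joints'])
h=np.array([.5345,.1036,.04])
go(h-.082*M[:,2],m); go(h+.008*M[:,2],m)
p=camera('scene');c=lambda X:((proj(p,X)-[340,140])*5).round(0)
a=np.radians(7);u=np.array([np.cos(a),np.sin(a),0]);v=np.array([-u[1],u[0],0])
for dx in(-.014,.01):
  for dy in(-.006,.006): print('scene crop',dx,dy,c(h+dx*u+dy*v+[0,0,.007]))
E
```

```text
t 23.4 pos [0.4365 0.089  0.2589] yaw -173.1 j6 7 tilt [0.6107 0.074 ] F [-0.1 -0.1 -0. ] Tz [-0.074  0.563 -0.029] open 0.0426
[[-0.7827 -0.12    0.6107]
 [-0.0945  0.9928  0.074 ]
 [-0.6151  0.0002 -0.7884]] [ 0.2654 -0.5952 -0.6685  0.84   -0.0889  0.1148]
pos [0.4365 0.089  0.2589] shift cm [ 5.65  0.26 15.15] turn deg [0. 0. 0.]
pos [0.4365 0.089  0.2589] shift cm [ 5.65  0.26 24.15] turn deg [0. 0. 0.]
scene crop -0.014 -0.006 [ 58. 373.]
scene crop -0.014 0.006 [ 75. 365.]
scene crop 0.01 -0.006 [ 86. 396.]
scene crop 0.01 0.006 [104. 388.]
```

The handle's predicted outline, crop (58..104, 365..396), matches the light bar in the view. Now I approach.

```bash

python3 -m inch '[0.5,1.42,0.07,3.8,0,0,0, 0.5,1.41,0.07,3.8,0,0,0, 0.5,1.41,0.06,3.8,0,0,0, 0.5,1.41,0.06,3.75,0,0,0, 0.5,0,0,0,0,0,0]'>/dev/null;python3 st.py
python3 -m inch '[0.5,0,0,2.5,0,0,0, 0.5,0,0,2.5,0,0,0, 0.5,0,0,2,0,0,0, 0.5,0,0,0,0,0,0]'>/dev/null;python3 st.py
python3 - <<'E'
from h import *
np.set_printoptions(precision=4,suppress=True)
s=sense();M=R.from_quat(s['orientation'][[1,2,3,0]])
go(np.array([.5345,.1036,.04])+.008*M.as_matrix()[:,2],M)
p=camera('scene');t=camera('top')
cr=lambda p,b: cv2.resize(p['color'][b[1]:b[3],b[0]:b[2],::-1],(400,600),interpolation=cv2.INTER_CUBIC)
cv2.imwrite('pics/c5.png',np.hstack([cr(p,(330,175,390,265)),cr(t,(255,130,315,220))]))
E
```

```text
t 23.87 pos [0.4844 0.0969 0.0969] yaw -173.1 j6 6 tilt [0.6005 0.0708] F [-2.3 -0.3 -1.1] Tz [-0.059  0.718  0.048] open 0.0429
t 24.2 pos [0.5315 0.1031 0.0494] yaw -173.2 j6 5 tilt [0.6085 0.0728] F [-0.8 -0.6  0.2] Tz [-0.035  0.65  -0.015] open 0.0425
pos [0.5315 0.1031 0.0494] shift cm [0.34 0.02 1.73] turn deg [0. 0. 0.]
```

View pics/c5.png

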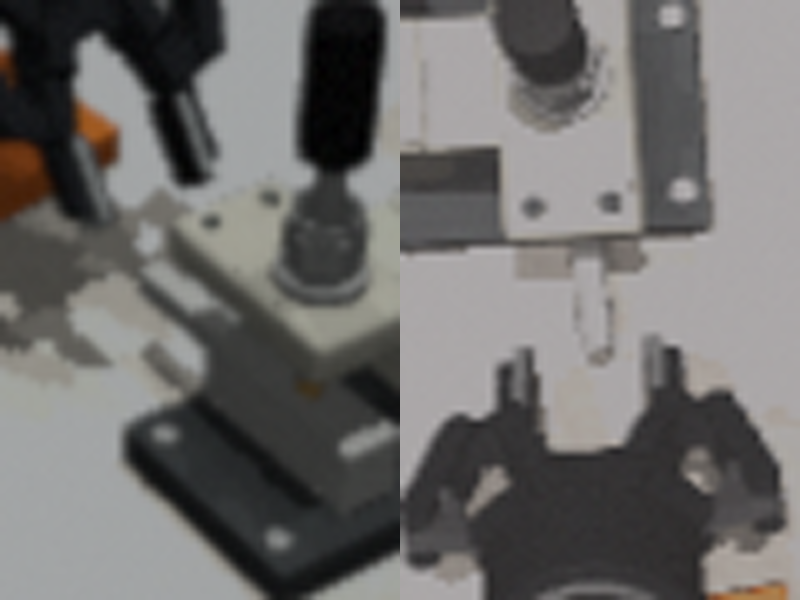

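The view from above shows the open jaws astride the handle's tip at crop (597,360), centred within about 1 mm. I'll go in and close.

```bash

python3 -m inch '[0.5,0.3,0,1,0,0,0, 0.5,0,0,0.8,0,0,0, 0.5,0,0,0,0,0,0, 0.5,0,0,0,0,0,0]'>/dev/null;python3 st.py
python3 -m inch '[0.75,0,0,0,0,0,0, 0.85,0,0,0,0,0,0, 1,0,0,0,0,0,0, 1,0,0,0,0,0,0, 1,0,0,0,0,0,0]' 30 >/dev/null;python3 st.py
python3 -m inch '[1,0,0,0,0,0,0, 1,0,0,0,0,0,0, 1,0,0,0,0,0,0]' 30;python3 st.py
```

```text
t 24.63 pos [0.5382 0.104  0.0352] yaw -173.1 j6 5 tilt [0.6116 0.0737] F [-0.1  0.1 -0.5] Tz [-0.132  0.639  0.037] open 0.0425
t 25.05 pos [0.5377 0.1039 0.0345] yaw -173.1 j6 5 tilt [0.6115 0.0737] F [ 0.4  0.7 -0.1] Tz [-0.065  0.57  -0.033] open -0.0002
time: 25.3
ee_pos: [0.5377, 0.1039, 0.0342]
orientation: [0.325, -0.057, 0.944, 0.019]
wrist_force: [-0.2, 0.4, -0.1]
opening: 0.0001
grasp_force: 0.0
t 25.3 pos [0.5377 0.1039 0.0342] yaw -173.1 j6 5 tilt [0.6112 0.0736] F [-0.2  0.4 -0.1] Tz [-0.032  0.566 -0.018] open 0.0001
```

```bash
python3 - <<'E'
from h import *
np.set_printoptions(precision=4,suppress=True)
p=camera('scene');t=camera('top')
cr=lambda p,b: cv2.resize(p['color'][b[1]:b[3],b[0]:b[2],::-1],(400,600),interpolation=cv2.INTER_CUBIC)
cv2.imwrite('pics/c6.png',np.hstack([cr(p,(330,175,390,265)),cr(t,(260,145,300,205))]))
for n,q in(('s',p),('t',t)):
  for d in landmark_of(q,'block_handle')[:3]: print(n,d['position'],d['confidence'],atz(q,d['position'],.04))
s=sense();M=R.from_quat(s['orientation'][[1,2,3,0]]).as_matrix();e=s['ee_pos']
for X in(e,e+.011*M[:,2],e-.008*M[:,2]): print(proj(p,X),proj(t,X))
E
```

```text
s [354.6, 216.4] 0.64 [0.5246 0.1038 0.04  ]
t [283.4, 175.7] 0.38 [0.5365 0.1034 0.04  ]
[357.0808 220.8246] [283.3878 175.4062]
[358.5126 224.6684] [283.3455 173.1171]
[356.0383 218.026 ] [283.4189 177.0955]
```

View pics/c6.png

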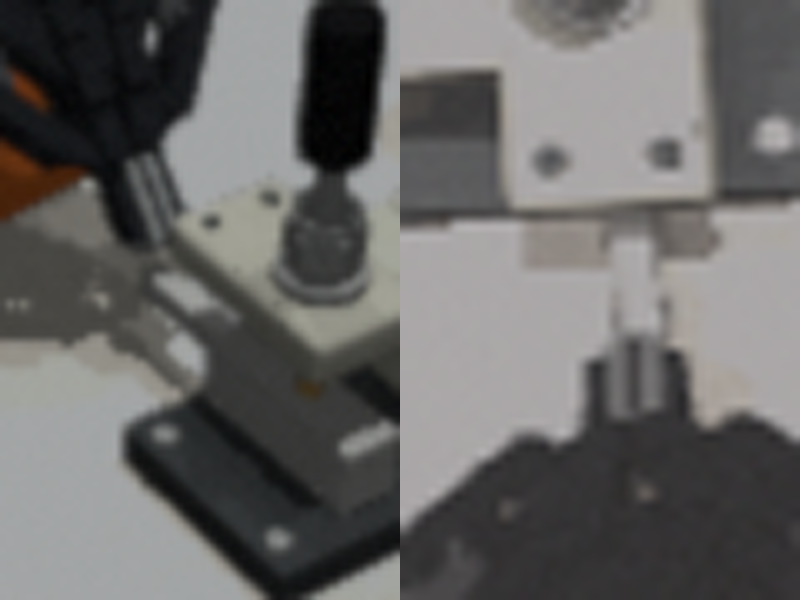

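The jaws closed in front of and above the handle: the tips are at scene crop (150,245) and top crop (640,338). I'll triangulate the real fingertips.

```bash
python3 - <<'E'
from h import *
np.set_printoptions(precision=4,suppress=True)
p=camera('scene');t=camera('top');s=sense();M=R.from_quat(s['orientation'][[1,2,3,0]]).as_matrix();e=s['ee_pos']
a=ray(p,(330+150/6.667-.5,175+245/6.667-.5));b=ray(t,(260+63.7/10*2.4-.5+8.2,145+338/10-.5))
X=tri([a,b]);print('tip',X,'res',[np.linalg.norm(np.cross(X-o,v)) for o,v in(a,b)],'in tool',M.T@(X-e))
# handle front-top edge in scene/top
a=ray(p,(330+150/6.667-.5,175+272/6.667-.5));h=np.array([.5345,.1036,.04])
print(proj(p,h+[-.014,-.001,.007]),proj(t,h+[-.014,-.001,.007]))
E
```

```text
tip [0.5261 0.0991 0.0607] res [np.float64(0.004467335281850451), np.float64(0.004467335281850349)] in tool [-0.0067 -0.0034 -0.0283]
[353.5209 213.6384] [283.4148 181.6623]
```

The fingertips seen in the pictures end about 30–40 mm short of where the reported pose puts them, and the jaws shut on nothing, which agrees. I'll open and feel further in along the tool axis, watching the force.

```bash

python3 -m inch '[0.5,0,0,0,0,0,0, 0.5,0,0,0,0,0,0, 0.5,0,0,0,0,0,0, 0.5,0,0,0,0,0,0]' 30 >/dev/null;python3 st.py
python3 -m inch '[0.5,0,0,1.3,0,0,0, 0.5,0,0,0,0,0,0, 0.5,0,0,0,0,0,0]'>/dev/null;python3 st.py
python3 -m inch '[0.5,0,0,1.2,0,0,0, 0.5,0,0,0,0,0,0, 0.5,0,0,0,0,0,0]'>/dev/null;python3 st.py
python3 - <<'E'
from h import *
p=camera('scene');t=camera('top')
cr=lambda p,b: cv2.resize(p['color'][b[1]:b[3],b[0]:b[2],::-1],(400,600),interpolation=cv2.INTER_CUBIC)
cv2.imwrite('pics/c7.png',np.hstack([cr(p,(330,175,390,265)),cr(t,(260,145,300,205))]))
E
```

```text
t 25.93 pos [0.5377 0.1038 0.0342] yaw -173.1 j6 5 tilt [0.6112 0.0736] F [-0.2  0.2 -0. ] Tz [-0.067  0.583  0.035] open 0.0426
t 26.18 pos [0.5452 0.1047 0.0233] yaw -173.1 j6 5 tilt [0.6101 0.0733] F [-0.2 -1.  -0.4] Tz [-0.036  0.599 -0.019] open 0.0426
t 26.43 pos [0.5525 0.1056 0.0142] yaw -173.1 j6 5 tilt [0.6103 0.0734] F [-0.1  0.5  0.5] Tz [-0.036  0.55  -0.02 ] open 0.0424
```

View pics/c7.png

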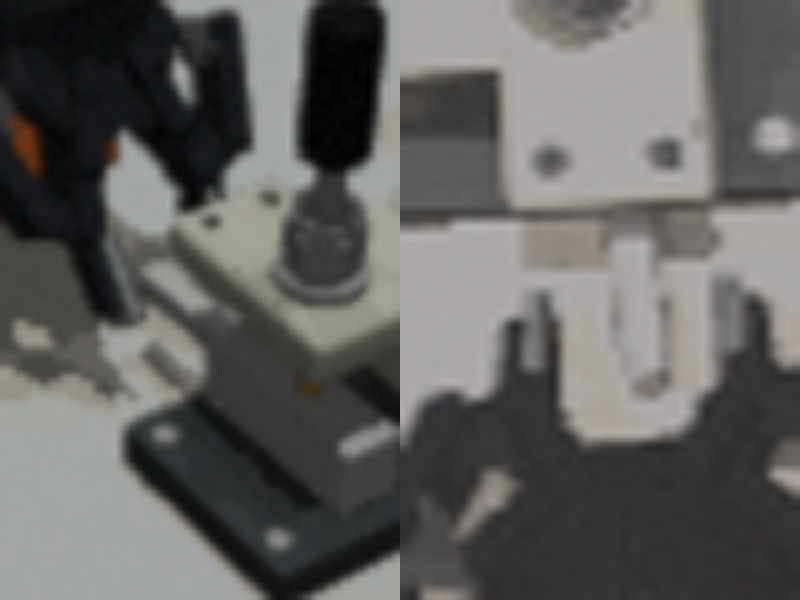

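The jaws now straddle the handle: in the top crop the tips are at (537,290) and (720,280), with the handle between them at (640,300). Closing now.

```bash

python3 -m inch '[0.75,0,0,0,0,0,0, 0.85,0,0,0,0,0,0, 1,0,0,0,0,0,0, 1,0,0,0,0,0,0, 1,0,0,0,0,0,0]' 30 >/dev/null;python3 st.py
python3 -m inch '[1,0,0,0,0,0,0, 1,0,0,0,0,0,0]' 30 | tail -2;python3 st.py
```

```text
t 26.95 pos [0.5531 0.1053 0.015 ] yaw -173.2 j6 5 tilt [0.6119 0.0727] F [-5.2 -3.2  6. ] Tz [-0.423  0.67  -0.456] open 0.0113
opening: 0.011
grasp_force: 33.0
t 27.12 pos [0.5531 0.1053 0.015 ] yaw -173.2 j6 5 tilt [0.6119 0.0728] F [-6.1 -1.7  6.5] Tz [-0.366  0.675 -0.435] open 0.011
```

```bash

python3 -m inch '[1,-0.06,0,-0.08,0,0,0, 1,0,0,0,0,0,0]' >/dev/null; python3 st.py
for i in 1 2 3; do python3 -m inch '[1,0.16,0,-0.12,0,0,0, 1,0.16,0.01,-0.12,0,0,0]' >/dev/null; python3 st.py; done
python3 -m inch '[1,0.16,0,-0.12,0,0,0, 1,0.16,0.01,-0.12,0,0,0]' >/dev/null; python3 st.py
python3 -m inch '[1,0,0,0,0,0,0, 1,0,0,0,0,0,0]' >/dev/null; python3 st.py
```

```text
t 27.28 pos [0.5529 0.1052 0.0154] yaw -173.2 j6 5 tilt [0.6111 0.0725] F [ 3.1 -2.2 -2.5] Tz [-0.476  0.575 -0.56 ] open 0.011
t 27.45 pos [0.5495 0.1054 0.0157] yaw -173.1 j6 5 tilt [0.6118 0.0738] F [ 5.4 -0.7 -2.8] Tz [-0.194  0.251 -0.252] open 0.0113
t 27.62 pos [0.5455 0.1053 0.0158] yaw -173.1 j6 5 tilt [0.6119 0.0745] F [ 5.7  0.1 -3.2] Tz [-0.104  0.284 -0.071] open 0.0113
t 27.78 pos [0.5415 0.1051 0.0158] yaw -173.1 j6 5 tilt [0.612  0.0748] F [ 4.9  1.  -3.7] Tz [-0.099  0.289 -0.03 ] open 0.0114
t 27.95 pos [0.5376 0.1047 0.0157] yaw -173.1 j6 5 tilt [0.612  0.0749] F [ 5.1  0.4 -3.2] Tz [-0.129  0.215 -0.037] open 0.0113
t 28.12 pos [0.5372 0.1046 0.0154] yaw -173.1 j6 5 tilt [0.6114 0.0746] F [ 2.5 -0.7 -2.8] Tz [-0.042  0.416  0.061] open 0.0111
```

```bash

python3 -m inch '[1,0.18,-0.02,-0.14,0,0,0, 1,0.17,-0.02,-0.13,0,0,0, 1,0,0,0,0,0,0, 1,0,0,0,0,0,0]' >/dev/null; python3 st.py
python3 - <<'E'
from h import *
p=camera('scene');t=camera('top')
g=cv2.cvtColor(p['color'],cv2.COLOR_RGB2GRAY)
for q in('block_handle','block','driver_grip'):
  for n,c in(('s',p),('t',t)):
    for d in landmark_of(c,q)[:1]: print(n,q,d['position'],d['confidence'])
E
```

```text
t 28.45 pos [0.5327 0.1035 0.0153] yaw -173.1 j6 5 tilt [0.6113 0.0743] F [ 2.5  0.4 -1.1] Tz [0.051 0.411 0.132] open 0.0111
s block_handle [352.4, 213.4] 0.88
t block_handle [286.4, 183.6] 0.57
s block [372.8, 235.9] 0.67
t block [280.9, 156.7] 0.63
s driver_grip [379.3, 185.1] 0.68
t driver_grip [277.5, 133.9] 0.56
```

```bash

python3 -m inch '[0.8,0,0,0,0,0,0, 0.6,0,0,0,0,0,0, 0.4,0,0,0,0,0,0, 0.4,0,0,0,0,0,0, 0.4,0,0,0,0,0,0]' 20 >/dev/null; python3 st.py
python3 -m inch '[0.4,0,0,-1,0,0,0, 0.4,0,0,-2,0,0,0, 0.4,0,0,-3,0,0,0, 0.4,0,0,-4,0,0,0, 0.4,0,0,-4,0,0,0]' >/dev/null; python3 st.py
python3 -m inch '[0.4,0,0,-4,0,0,0, 0.4,0,0,-4,0,0,0, 0.4,0,0,0,0,0,0, 0.4,0,0,0,0,0,0]' >/dev/null; python3 st.py
python3 - <<'E'
from h import *
np.set_printoptions(precision=4,suppress=True,linewidth=200)
p=camera('scene');t=camera('top')
cr=lambda p,b: cv2.resize(p['color'][b[1]:b[3],b[0]:b[2],::-1],(400,600),interpolation=cv2.INTER_CUBIC)
cv2.imwrite('pics/c8.png',np.hstack([cr(p,(340,165,400,255)),cr(t,(250,120,310,210))]))
a=np.radians(5.5);u=np.array([np.cos(a),np.sin(a),0])
h0=np.array([.5345,.1036,.047])
for d in(0,.02): print('tip scene/top',proj(p,h0-(.014+d)*u),proj(t,h0-(.014+d)*u))
for q in('block_handle',):
  for n,c in(('s',p),('t',t)):
    for d in landmark_of(c,q)[:1]: print(n,q,d['position'],d['confidence'],atz(c,d['position'],.04))
E
```

```text
t 29.27 pos [0.5326 0.1031 0.0151] yaw -173.1 j6 5 tilt [0.6111 0.0733] F [-0.4  0.5 -0.3] Tz [-0.099  0.609  0.067] open 0.051
t 29.68 pos [0.4453 0.0924 0.1255] yaw -173.1 j6 7 tilt [0.6095 0.0728] F [ 2.4 -0.8  1.5] Tz [-0.064  0.482 -0.028] open 0.0513
t 30.02 pos [0.3988 0.0875 0.1921] yaw -173.1 j6 8 tilt [0.6161 0.0755] F [-0.8 -0.  -1.1] Tz [-0.131  0.552 -0.018] open 0.0514
tip scene/top [353.4238 213.6893] [283.5477 181.6402]
tip scene/top [348.9846 209.8355] [284.1222 189.3344]
s block_handle [350.2, 213.9] 0.57 [0.5099 0.0989 0.04  ]
t block_handle [285.6, 187.7] 0.48 [0.5053 0.097  0.04  ]
```

View pics/c8.png

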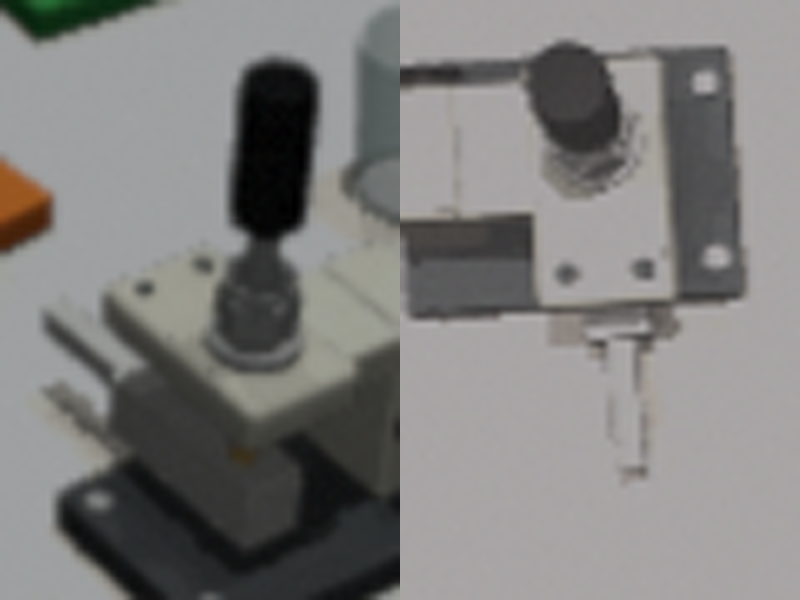

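The final view shows the driver upright on the screw at crop (270,150). The nose is on the block, and the handle tip at top crop (632,470) is about 20 mm further out. Handing in.

```bash
python3 -c "
from station import hand_in
print(hand_in())"
```

```text
the job is handed in; nothing more can be done
None
```

The job is done and handed in: the driver stands on the stop screw, the block is lightly nipped (about 4 N, worked out from the screw's height), and it is drawn about 20 mm to the front with about 5 N of drag. The first grip at the handle closed on nothing, so I reached further in and gripped again.

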